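# Show the apprentice which thread goes on which pin

## Robot

A 6-joint arm with a two-finger parallel gripper is mounted at the origin on the work surface. World frame = base frame: x ahead of the robot, y to its left, z up, the work surface at z = 0. Lengths are in m, angles in rad, forces in N, time in s.
With the tool pointing down it reaches from about 0.275 to 0.775 m from the base axis. Payload 14.6 kg.
Tool frame: the origin (TCP) lies between the finger pads; the fingertips stand 22 mm ahead of it and the grasp point (between the pads) lies 3 mm ahead of it; z points along the fingers, y is the direction in which the jaws open and shut (so a half turn about z gives the same grasp; the last joint's range is limited). The gripper opens to 85 mm and grips with 20 to 120 N. Pads are 22 mm wide; open, the fingers measure 114 mm over their backs; the gripper's body (76 mm by 85 mm) begins 54 mm behind the grasp point. The pads swing forward as they close: fully open they stand 13 mm farther back than shut.
Start: joints at [-1.417, 0.263, -0.048, 1.259, 0, 1.415], TCP at [0.16, -0.5, 0.253] pointing down, gripper open.
Joint ranges: [-2.65, 2.65], [-0.89, 1.7], [-1.18, 1.37], [-2.13, 2.11], [-1.35, 1.29], [-3.14, 3.14]. Speed limits (rad/s): [1.89, 1.89, 2.57, 2.79, 3.14, 3.14].

## Interface

Orientations are given as a unit quaternion [w, x, y, z].
In Python, from bench import get_state, viewer, hand_in gives the robot as it stands.
- The arm moves only by the shell command python3 -m pendant 'ROWS' [OPENING] [FORCE]. ROWS is JSON, a list of rows, each an object of numbers: "x", "y", "z": the shift along the tool's x, y, z in mm; "roll": the turn about the tool's z in rad. In form: [{"x": .., "y": .., "z": .., "roll": ..}, ...]. A call has 1 to 12 rows; each row shifts and turns the commanded pose from where the row before left it, along the tool's axes as they then stand; what a row does not reach is not made up. A row lasts 1/8 s, in which the tool goes at most 62.5 mm and 10.7 degrees, less where a joint would pass 70% of its speed; a pose out of reach is approached as far as the arm can. A call with a gripper value outside its range is refused whole. OPENING is the closure, from -1 (fully open) to 1 (shut), so that 0 is half open, set as the call begins (- or left out, the last holds). The fingers move at their own pace and stop on an object; FORCE is the grip in N (left out, the last holds). Time passes only in rows, so rows that do not move let the fingers close. It gives the time, the measured TCP pose, the force and the opening at its end, in the units of the state.
- get_state(): the state, without advancing time (a new reading comes with each control period).
- viewer.capture(name): name is "scene" or "top"; returns (picture, depth): 480x640x3 uint8, red, green, blue; 480x640 float32, m along the optical axis (not along the pixel's ray), 0 where there is no reading.
- viewer.camera_model(name): a dict with "fx", "fy", "cx", "cy" (pixels), "R" (3x3) and "t" (3): a world point X has camera coordinates R X + t. Camera axes: x right, y down, z forward; pixel columns grow to the right and rows downward; lengths in m; the calibration is good to about 2 mm. A picture is of the moment at which its call begins. camera_model takes no time and is no camera call.
- hand_in(): hands the job in, once; it reports no verdict.
The state is a dict: "clock": time; "q": joint angles; "qvel": joint speeds; "effort": joint torques, N m; "position": TCP position; "ee_rot": TCP orientation; "wrist_force": force on the tool from outside, world axes, zero at the start; "torque": the same for the moment, N m; "opening": opening from 0.0 (shut) to 1.0 (fully open).
Only numpy, scipy, OpenCV 4.12 (cv2) and the standard library are available. Lean on these libraries where they do the work, as an engineer would, in place of code of your own. Each camera call takes 0.05 s, during which the arm holds its last target. There are 200 camera calls.

## Task

Show the apprentice in the shoe repair shop what goes where: press the bell push right down and let it up again, then point at the tapered cone of thread, with the fingertips one to three centimetres above the middle of its top for at least two seconds, then point in the same way at the tip of the one bare pin of the thread stand for at least two seconds, and finish still pointing there. Do not touch the cone, the reels, the tin or the thread stand, and leave them all standing where they are.

Things in the scene. Friction and masses are not known exactly. Their poses are not given: they have to be found in the camera images.
- bell_top (a point): Centre of the top of the bell push: a plain round metal push button, 40 mm across, in a low black housing fixed to the bench. Pressed straight down.
- bell (a joint): Travel of the bell push in m: 0 is up, 0.006 is right down. A spring brings it up again; fully down takes about 5 N.
- cone: The cone of thread: grey thread wound on a tapered core, standing loose on the bench, 110 mm tall, 72 mm across at the foot, 38 mm at the top of the thread, with a pale core tip 30 mm across and 6 mm high. Origin at the centre of its underside, z up.
- cone_top (a point): Centre of the top of the cone (on its core tip), 110 mm above the bench.
- stand: Thread stand: a dark steel plate 90 x 270 x 15 mm fixed to the bench, origin at the centre of its underside; its long side is its y axis. Three upright pins stand 90 mm apart along its middle, each on a round rubber pad: one is bare, the other two carry a reel. Which one is bare varies.
- pin_bare: The bare pin: upright steel pin, 10 mm thick, on a rubber pad 60 mm across. Origin at the underside of the pad, on the pin's axis, 15 mm above the bench; fixed.
- pin_top (a point): Tip of the bare pin, 98 mm above the underside of its pad (113 mm above the bench).
- pin_a: A loaded pin of the stand, like the bare one, with reel_a over it; origin at the underside of its pad.
- pin_b: The other loaded pin, with reel_b over it; origin at the underside of its pad.
- reel: Straight-sided reel of the same grey thread with pale end flanges, 58 mm across, 61 mm tall, upright, origin at the centre of its underside. It stands loose on the bench.
- reel_a: Straight-sided reel of the same grey thread with pale end flanges, 58 mm across, 61 mm tall, upright, origin at the centre of its underside. It sits loose over a pin of the stand; that pin ends 113 mm above the bench.
- reel_b: Straight-sided reel of the same grey thread with pale end flanges, 58 mm across, 61 mm tall, upright, origin at the centre of its underside. It sits loose over the other loaded pin of the stand; that pin ends 113 mm above the bench.
- tin: Flat round metal tin, 76 mm across, 30 mm tall, loose on the bench; origin at the centre of its underside.
Things that resemble listed ones, but are neither listed nor needed, are in the scene too. Leave any blue look-alike of the part that bears bell_top alone. Leave any purple look-alike of the cone alone.

How it is judged:
On the way, in this order (a step that is already met when the one before it is completed fails the run):
1. the bell push is pressed right down (value of joint bell above 0.0045 m), for 0.05 s.
2. with the bell push up again, the fingertips are held just above the cone's top for two seconds (horizontal distance between the grasp point and cone_top below 0.025 m and z of the grasp point in the frame of cone_top between 0.02 and 0.065 m and value of joint bell below 0.0015 m), for 2 s.
3. the fingertips are held just above the tip of the bare pin for two seconds (horizontal distance between the grasp point and pin_top below 0.025 m and z of the grasp point in the frame of pin_top between 0.02 and 0.065 m and value of joint bell below 0.0015 m), for 2 s.
At the end, for the whole second after the job is handed in: Grasp point within 25 mm of the bare pin axis and 20 to 65 mm above its tip (fingertips about 1 to 45 mm above it), not touching; bell push up (under 1.5 mm); cone upright within 0.1 rad and at rest; cone, reels and tin within 10 mm of where they began (all of step 3 and distance of each of cone, reel, tin, reel_a, reel_b from where it was at the start of the episode below 0.01 m and angle between cone's own z axis and vertical below 0.1 rad and linear speed of cone below 0.02 m/s).
It fails at once if the robot touches the cone, a reel or the tin (contact force between any of the fingers, the arm and cone above 0.3 N or contact force between any of the fingers, the arm and reel above 0.3 N or contact force between any of the fingers, the arm and tin above 0.3 N or contact force between any of the fingers, the arm and reel_a above 0.3 N or contact force between any of the fingers, the arm and reel_b above 0.3 N).
It fails at once if the robot touches the thread stand or its pins (contact force between any of the fingers, the arm and pin_bare above 0.3 N or contact force between any of the fingers, the arm and pin_a above 0.3 N or contact force between any of the fingers, the arm and pin_b above 0.3 N or contact force between any of the fingers, the arm and stand above 0.3 N).
It fails at once if the cone, a reel or the tin is lifted, knocked over or moved more than 10 mm (distance of any of cone, reel, tin, reel_a, reel_b, cone_top from where it was at the start of the episode above 0.01 m).
It also fails if it takes over 54 s, if anything falls off the work surface, if the arm or the gripper's body presses on something with over 40 N, if the wrist force passes 120 N, or if a joint passes its speed limit or range.

## Working session

There is one attempt and no reset: what is moved stays moved. The work goes in short steps, Python scripts to look and compute and a shell command to move; the robot and the scene stay as the last step left them, time stands still between calls to the robot, and variables do not carry over. Pictures are saved under pics/ and viewed, about 8 in all and at most 12, crops included, and the job is handed in when it is done.

```bash
mkdir -p pics; cat > h.py <<'E'
import numpy as np, cv2
from bench import get_state, viewer, hand_in
def snap(n,tag):
    p,d=viewer.capture(n); np.savez(f'pics/{tag}.npz',p=p,d=d); cv2.imwrite(f'pics/{tag}.png',p[:,:,::-1]); return p,d
def ray(n,u,v,z):
    m=viewer.camera_model(n);R=np.array(m['R']);t=np.array(m['t'])
    c=-R.T@t; r=R.T@np.array([(u-m['cx'])/m['fx'],(v-m['cy'])/m['fy'],1]); return c+r*(z-c[2])/r[2]
def pts(n,d):
    m=viewer.camera_model(n);R=np.array(m['R']);t=np.array(m['t'])
    v,u=np.mgrid[:480,:640]; P=np.stack([(u-m['cx'])/m['fx']*d,(v-m['cy'])/m['fy']*d,d],-1)
    return (P-t)@R
E
python3 - <<'E'
from h import *
for n in('top','scene'):
    snap(n,n+'1'); m=viewer.camera_model(n); print(n,m['fx'],-np.array(m['R']).T@m['t'])
s=get_state();print({k:np.round(s[k],3) for k in s})
E
```

```text
top 606.0997872313988 [0.35060368 0.00971121 1.1274819 ]
scene 498.67884081091415 [ 1.12646993 -0.44662753  0.57681891]
{'clock': np.float64(0.1), 'q': array([-1.417,  0.264, -0.049,  1.259,  0.   ,  1.415]), 'qvel': array([-0.   , -0.001,  0.001,  0.   , -0.001, -0.001]), 'effort': array([ 3.0000e-03, -6.3858e+01,  3.8506e+01,  1.0000e-02, -0.0000e+00,
        0.0000e+00]), 'position': array([ 0.16 , -0.5  ,  0.253]), 'ee_rot': array([-0.   ,  0.988,  0.154,  0.   ]), 'wrist_force': array([0.034, 0.987, 0.11 ]), 'torque': array([ 0.029, -0.022, -0.014]), 'opening': np.float64(0.997)}
```

View pics/top1.png

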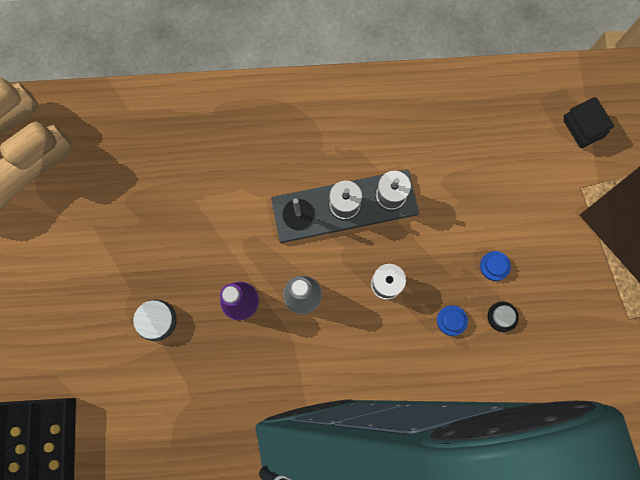

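View pics/scene1.png

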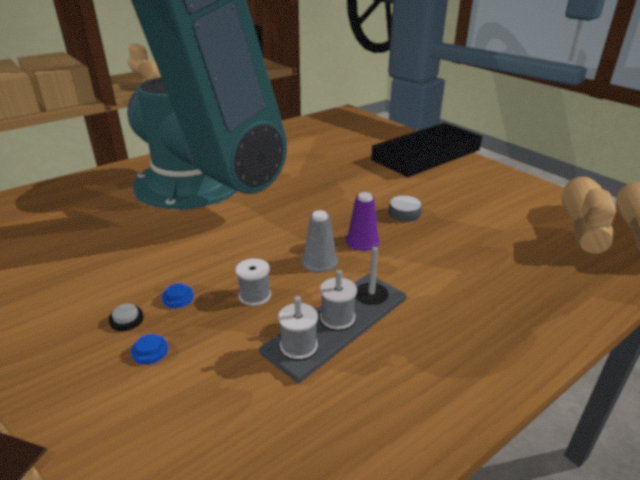

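Top view candidates are listed here by pixel.
- **Bell:** the metal cap in a black housing at (503,317). The blue look-alikes are at (452,321) and (495,266). The white-topped tin at (154,320) is not it.
- **Cone:** the grey one at (302,294), with its tip near (299,288). The purple look-alike is at (239,300).
- **Bare pin:** the left one of the stand at (297,212), with its tip near (295,201). The other two pins, at (346,196) and (395,187), carry reels.

Next I'll measure these and check them in one crop.

```bash
python3 - <<'E'
from h import *
f=np.load('pics/top1.npz');p,d=f['p'],f['d'];P=pts('top',d)
g=np.load('pics/scene1.npz');ps,ds=g['p'],g['d'];Ps=pts('scene',ds)
def blob(p,P,box,zmin,zmax,n):
    u0,v0,u1,v1=box;m=np.zeros(p.shape[:2],bool);Q=P[v0:v1,u0:u1,2]
    m[v0:v1,u0:u1]=(Q>zmin)&(Q<zmax); 
    v,u=np.nonzero(m); 
    if len(u)==0: print(n,'none');return
    X=P[m];print(n,len(u),'px',u.mean().round(1),v.mean().round(1),'xyz med',np.median(X,0).round(4),'mid',((X.min(0)+X.max(0))/2).round(4),'ext',np.ptp(X,axis=0).round(3))
B=dict(bell=(484,298,522,336),cone=(280,272,325,316),pin=(280,192,315,230),reel=(365,258,412,305),tin=(128,295,182,345),ra=(325,175,365,222),rb=(372,165,415,212))
for k,b in B.items():
    Q=P[b[1]:b[3],b[0]:b[2],2];print(k,'z pct',np.percentile(Q,[1,25,50,75,90,98,100]).round(3))
blob(p,P,B['bell'],.01,.06,'bell');blob(p,P,B['cone'],.105,.12,'conetop');blob(p,P,B['pin'],.05,.13,'pinshaft');blob(p,P,B['pin'],.105,.12,'pintop')
# scene views
blob(ps,Ps,(305,205,335,235),.105,.12,'S conetop');blob(ps,Ps,(366,240,384,262),.105,.12,'S pintop');blob(ps,Ps,(105,298,148,332),.012,.06,'S bell')
# bright cap of bell by colour
hsv=cv2.cvtColor(p,cv2.COLOR_RGB2HSV)
for n,b,lo in(('bellcap',B['bell'],120),('conetip',(285,275,315,302),185)):
    m=np.zeros((480,640),np.uint8);s=np.s_[b[1]:b[3],b[0]:b[2]];m[s]=((hsv[s][...,1]<50)&(hsv[s][...,2]>lo))
    c=max(cv2.findContours(m,0,1)[0],key=cv2.contourArea);(u,v),r=cv2.minEnclosingCircle(c);
    z=.11 if n=='conetip' else float(P[int(v),int(u),2]);print(n,u,v,r,z,ray('top',u,v,z).round(4), 'dia mm',2*r/606*(1127-z*1000))
a=cv2.resize(p[180:340,270:330],None,fx=3.5,fy=3.5,interpolation=2);b=cv2.resize(p[240:340,430:530],(560,560),interpolation=2)
cv2.imwrite('pics/crop1.png',np.hstack([a,b])[:,:,::-1])
E
```

```text
bell z pct [-5.000e-03 -1.000e-03  7.000e-03  1.800e-02  2.200e-02  2.400e-02
  1.127e+00]
cone z pct [-0.005 -0.     0.01   0.083  0.106  0.111  1.127]
pin z pct [-1.000e-03  1.400e-02  1.600e-02  1.800e-02  2.000e-02  1.070e-01
  1.127e+00]
reel z pct [-5.000e-03 -1.000e-03  1.000e-03  5.900e-02  6.100e-02  6.300e-02
  1.127e+00]
tin z pct [-6.000e-03 -1.000e-03  1.400e-02  2.800e-02  3.000e-02  3.200e-02
  1.127e+00]
ra z pct [-0.004  0.013  0.024  0.077  0.079  0.098  1.127]
rb z pct [-0.004  0.012  0.02   0.077  0.079  0.103  1.127]
bell 609 px 503.6 316.2 xyz med [ 0.4202 -0.3145  0.0189] mid [ 0.4209 -0.3166  0.0187] ext [0.055 0.055 0.017]
conetop 231 px 300.0 287.4 xyz med [0.4827 0.0488 0.1087] mid [0.4829 0.0498 0.1095] ext [0.036 0.036 0.009]
pinshaft 74 px 296.5 204.7 xyz med [0.6308 0.0482 0.0953] mid [0.6336 0.0486 0.0832] ext [0.011 0.01  0.065]
pintop 29 px 295.7 200.8 xyz med [0.6333 0.0484 0.1105] mid [0.634  0.0491 0.111 ] ext [0.01  0.009 0.01 ]
S conetop 153 px 319.0 215.6 xyz med [0.4872 0.0457 0.1099] mid [0.4861 0.0495 0.1091] ext [0.035 0.036 0.008]
S pintop 37 px 374.1 249.9 xyz med [0.6362 0.0476 0.1116] mid [0.6354 0.0486 0.11  ] ext [0.01  0.008 0.009]
S bell 549 px 124.6 314.8 xyz med [ 0.4289 -0.3185  0.0211] mid [ 0.4256 -0.3169  0.0189] ext [0.051 0.055 0.014]
bellcap 504.362060546875 315.362060546875 11.242891311645508 0.024395146057303474 [ 0.4211 -0.3146  0.0244] dia mm 40.91243080056273
conetip 299.5 287.5 7.905794143676758 0.11 [0.4822 0.0496 0.11  ] dia mm 26.535289254519018
```

View pics/crop1.png

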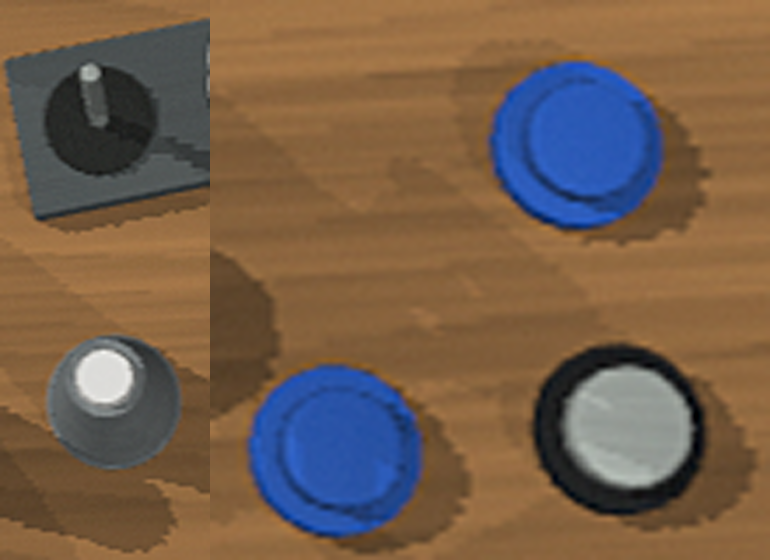

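The crops confirm the choices. On the right, the grey metal cap in the black ring is the bell and both blue ones are decoys. On the left, the grey cone has its pale tip, and the bare pin has its pad.

The measurements agree across both views:

| Point | x (m) | y (m) | z (m) |
|---|---|---|---|
| Bell top | 0.422 | -0.315 | 0.024 |
| Cone top | 0.484 | 0.0495 | 0.110 |
| Pin tip | 0.635 | 0.0485 | 0.113 |

Next I'll move over the bell with the gripper shut.

```bash
python3 -m pendant '[{"x":38,"y":-12},{"x":38,"y":-12},{"x":38,"y":-12},{"x":38,"y":-12},{"x":38,"y":-12},{"x":38,"y":-12},{"x":38,"y":-12},{"x":38,"y":-12},{"x":0},{"x":0},{"x":0}]' 1; cat > to.py <<'E'
import sys
from h import *
from scipy.spatial.transform import Rotation as Ro
s=get_state(); w,x,y,z=s['ee_rot']; R=Ro.from_quat([x,y,z,w])
print(s['clock'],'pos',np.round(s['position'],4),'q',np.round(s['q'],2),'F',np.round(s['wrist_force'],2),'op',s['opening'])
print('tool shift mm',np.round(1000*R.inv().apply(np.array(eval(sys.argv[1]))-s['position']),1))
E
python3 to.py '[.422,-.315,.066]'
```

```text
0.1 pos [ 0.1595 -0.5     0.2529] q [-1.42  0.26 -0.05  1.26  0.    1.42] F [0.03 0.99 0.11] op 0.9971624252134117
tool shift mm [306.2 -96.3 187. ]schema error: expected keys x, y, z, roll
```

```bash
python3 -m pendant '[{"x":38,"y":-12,"z":0,"roll":0},{"x":38,"y":-12,"z":0,"roll":0},{"x":38,"y":-12,"z":0,"roll":0},{"x":38,"y":-12,"z":0,"roll":0},{"x":38,"y":-12,"z":0,"roll":0},{"x":38,"y":-12,"z":0,"roll":0},{"x":38,"y":-12,"z":0,"roll":0},{"x":38,"y":-12,"z":0,"roll":0},{"x":0,"y":0,"z":0,"roll":0},{"x":0,"y":0,"z":0,"roll":0},{"x":0,"y":0,"z":0,"roll":0}]' 1
python3 to.py '[.422,-.315,.066]'
```

```text
clock: 1.48
position: [0.4194, -0.3169, 0.2533]
ee_rot: [0.0, 0.988, 0.153, -0.0]
wrist_force: [-0.2, -0.5, -0.8]
opening: 0.0
1.475 pos [ 0.4194 -0.3169  0.2533] q [-0.8   0.26 -0.05  1.26 -0.    2.03] F [-0.2  -0.53 -0.78] op 2.52788511424195e-06
tool shift mm [  3.1  -1.  187.3]
```

```bash
python3 -m pendant '[{"x":3,"y":-1,"z":30,"roll":0},{"x":0,"y":0,"z":35,"roll":0},{"x":0,"y":0,"z":35,"roll":0},{"x":0,"y":0,"z":35,"roll":0},{"x":0,"y":0,"z":20,"roll":0},{"x":0,"y":0,"z":14,"roll":0},{"x":0,"y":0,"z":0,"roll":0},{"x":0,"y":0,"z":0,"roll":0},{"x":0,"y":0,"z":0,"roll":0}]'
python3 - <<'E'
from h import *
p,d=snap('scene','s2')
cv2.imwrite('pics/c2.png',cv2.resize(p[200:380,40:280],None,fx=3,fy=3,interpolation=2)[:,:,::-1])
E
python3 to.py '[.422,-.315,.040]'
```

```text
clock: 2.6
position: [0.4228, -0.3148, 0.085]
ee_rot: [0.001, 0.988, 0.154, 0.0]
wrist_force: [-0.8, -0.5, -0.5]
opening: 0.001
2.65 pos [ 0.4228 -0.3147  0.0849] q [-0.79  0.38 -0.37  0.83  0.    2.04] F [ 0.41 -0.86  0.6 ] op 0.0009075900051087989
tool shift mm [-0.9 -0.  44.9]
```

View pics/c2.png

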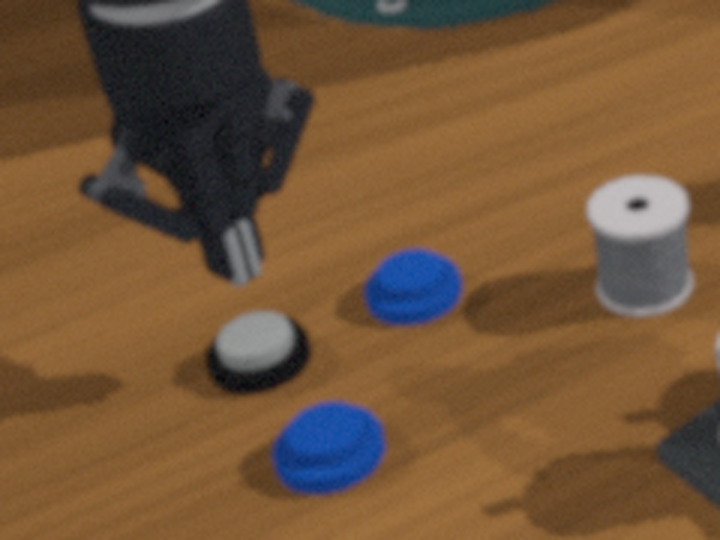

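The crop shows the shut fingertips at about (235,280), standing over the bell cap at (255,340), with both blue decoys clear. Now I'll lower in stages.

```bash
python3 -m pendant '[{"x":0,"y":0,"z":20,"roll":0},{"x":0,"y":0,"z":16,"roll":0},{"x":0,"y":0,"z":2,"roll":0},{"x":0,"y":0,"z":2,"roll":0},{"x":0,"y":0,"z":0,"roll":0},{"x":0,"y":0,"z":0,"roll":0}]'
```

```text
clock: 3.4
position: [0.4227, -0.3146, 0.0447]
ee_rot: [0.0, 0.988, 0.154, 0.0]
wrist_force: [-0.2, 1.0, -0.9]
opening: 0.0
```

```bash
python3 -m pendant '[{"x":0,"y":0,"z":2,"roll":0},{"x":0,"y":0,"z":2,"roll":0},{"x":0,"y":0,"z":0,"roll":0},{"x":0,"y":0,"z":0,"roll":0}]'
```

```text
clock: 3.9
position: [0.4227, -0.3147, 0.0404]
ee_rot: [0.0, 0.988, 0.154, 0.0]
wrist_force: [2.2, -0.4, 3.5]
opening: 0.003
```

```bash
python3 -m pendant '[{"x":0,"y":0,"z":2,"roll":0},{"x":0,"y":0,"z":1,"roll":0},{"x":0,"y":0,"z":0,"roll":0},{"x":0,"y":0,"z":0,"roll":0}]'
```

```text
clock: 4.4
position: [0.4228, -0.3147, 0.0379]
ee_rot: [0.0, 0.988, 0.154, 0.0]
wrist_force: [-0.8, 0.5, 14.7]
opening: -0.001
```

The force rose from 3.5 N to 14.7 N, past the roughly 5 N needed for full travel, so the push is at its stop. Now I'll lift and check that it springs back.

```bash
python3 -m pendant '[{"x":0,"y":0,"z":0,"roll":0},{"x":0,"y":0,"z":-10,"roll":0},{"x":0,"y":0,"z":-30,"roll":0},{"x":0,"y":0,"z":-40,"roll":0},{"x":0,"y":0,"z":-40,"roll":0},{"x":0,"y":0,"z":-40,"roll":0},{"x":0,"y":0,"z":-20,"roll":-0.15},{"x":0,"y":0,"z":0,"roll":-0.15},{"x":0,"y":0,"z":0,"roll":0},{"x":0,"y":0,"z":0,"roll":0}]'
python3 - <<'E'
from h import *
p,d=snap('scene','s3');P=pts('scene',d);Q=P[298:332,105:148].reshape(-1,3)
Q0=pts('scene',np.load('pics/scene1.npz')['d'])[298:332,105:148].reshape(-1,3)
for q in(Q0,Q):
    k=(np.hypot(q[:,0]-.424,q[:,1]+.316)<.014);print('cap z',np.median(q[k,2]),k.sum())
E
python3 to.py '[.484,.0495,.22]'
```

```text
clock: 5.65
position: [0.4222, -0.3142, 0.2169]
ee_rot: [-0.0, 0.955, 0.298, -0.0]
wrist_force: [-0.2, 0.1, -0.5]
opening: 0.003
cap z 0.023096948555938277 146
cap z 0.02309460561564226 149
5.7 pos [ 0.4223 -0.3142  0.2169] q [-0.79  0.28 -0.12  1.17 -0.    1.74] F [0.07 0.65 0.02] op 0.000978725312818065
tool shift mm [ 257.9 -263.8   -2.9]
```

The bell is up again: the cap is at 23.1 mm, the same as before the press. Next is the cone.

```bash
python3 -m pendant '[{"x":26,"y":-26,"z":0,"roll":0},{"x":26,"y":-26,"z":0,"roll":0},{"x":26,"y":-26,"z":0,"roll":0},{"x":26,"y":-27,"z":0,"roll":0},{"x":26,"y":-27,"z":0,"roll":0},{"x":26,"y":-27,"z":0,"roll":0},{"x":26,"y":-27,"z":0,"roll":0},{"x":26,"y":-26,"z":0,"roll":0},{"x":26,"y":-26,"z":0,"roll":0},{"x":24,"y":-26,"z":0,"roll":0},{"x":0,"y":0,"z":0,"roll":0},{"x":0,"y":0,"z":0,"roll":0}]'
python3 to.py '[.484,.0495,.152]'
python3 - <<'E'
from h import *
p,d=snap('scene','s4')
cv2.imwrite('pics/c4.png',cv2.resize(p[120:370,220:440],None,fx=2.3,fy=2.3,interpolation=2)[:,:,::-1])
E
```

```text
clock: 7.2
position: [0.4831, 0.0494, 0.2171]
ee_rot: [0.0, 0.954, 0.299, -0.0]
wrist_force: [-0.5, 0.2, -0.6]
opening: -0.002
7.2 pos [0.4831 0.0494 0.2171] q [-0.07  0.21 -0.22  1.14 -0.    2.47] F [-0.49  0.2  -0.59] op -0.001646357864467469
tool shift mm [ 0.9  0.5 65.1]
```

View pics/c4.png

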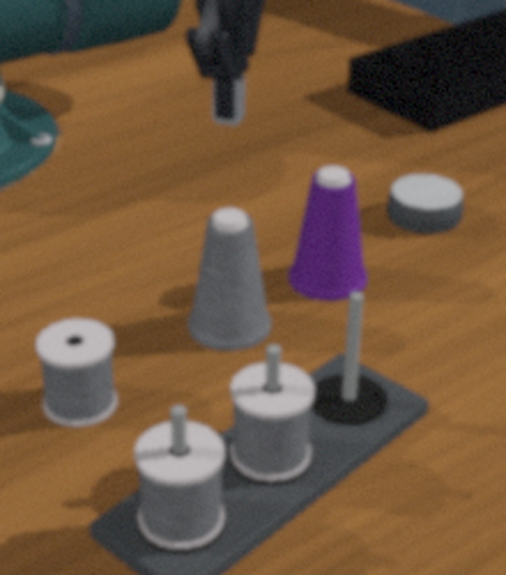

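The shut fingertips at (228,122) stand directly above the grey cone's tip at (230,218). Nothing has been disturbed. I'll lower and hold.

```bash
python3 -m pendant '[{"x":1,"y":0,"z":20,"roll":0},{"x":0,"y":0,"z":20,"roll":0},{"x":0,"y":0,"z":14,"roll":0},{"x":0,"y":0,"z":9,"roll":0},{"x":0,"y":0,"z":0,"roll":0},{"x":0,"y":0,"z":0,"roll":0},{"x":0,"y":0,"z":0,"roll":0},{"x":0,"y":0,"z":0,"roll":0},{"x":0,"y":0,"z":0,"roll":0},{"x":0,"y":0,"z":0,"roll":0},{"x":0,"y":0,"z":0,"roll":0},{"x":0,"y":0,"z":0,"roll":0}]'
python3 - <<'E'
from h import *
p,d=snap('scene','s5')
cv2.imwrite('pics/c5.png',cv2.resize(p[130:290,260:400],None,fx=3.5,fy=3.5,interpolation=2)[:,:,::-1])
E
```

```text
clock: 8.75
position: [0.4841, 0.0502, 0.1543]
ee_rot: [0.0, 0.954, 0.3, 0.0]
wrist_force: [0.2, 0.3, 0.3]
opening: 0.002
```

View pics/c5.png

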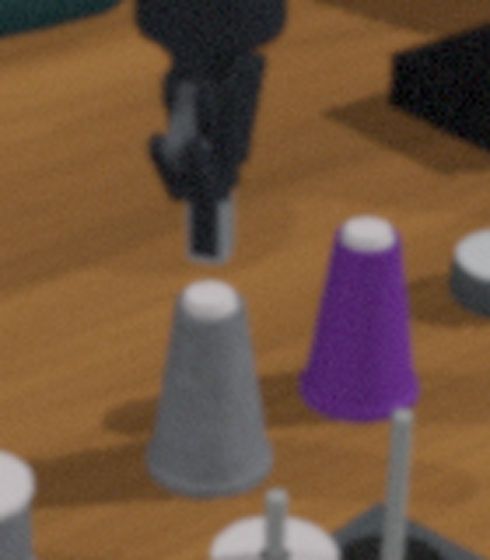

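```bash
python3 -m pendant '[{"x":0,"y":0,"z":0,"roll":0},{"x":0,"y":0,"z":0,"roll":0},{"x":0,"y":0,"z":0,"roll":0},{"x":0,"y":0,"z":0,"roll":0},{"x":0,"y":0,"z":0,"roll":0},{"x":0,"y":0,"z":0,"roll":0},{"x":0,"y":0,"z":0,"roll":0},{"x":0,"y":0,"z":0,"roll":0},{"x":0,"y":0,"z":0,"roll":0},{"x":0,"y":0,"z":0,"roll":0},{"x":0,"y":0,"z":0,"roll":0},{"x":0,"y":0,"z":0,"roll":0}]'; python3 to.py '[.635,.0485,.22]'
```

```text
clock: 10.3
position: [0.484, 0.0502, 0.1543]
ee_rot: [-0.0, 0.954, 0.3, -0.0]
wrist_force: [1.0, -0.6, -0.9]
opening: -0.001
10.3 pos [0.484  0.0502 0.1543] q [-0.06  0.25 -0.34  0.97  0.    2.47] F [ 0.97 -0.6  -0.94] op -0.0007619463495374005
tool shift mm [122.9  87.8 -65.7]
```

The fingertips hung about 2 cm above the cone tip (crop: fingers at (208,255), tip at (210,295)), held for about 2.5 s. Next I'll go up and across to the bare pin.

```bash
python3 -m pendant '[{"x":0,"y":0,"z":-30,"roll":0},{"x":0,"y":0,"z":-36,"roll":0},{"x":20,"y":14,"z":0,"roll":0},{"x":21,"y":15,"z":0,"roll":0},{"x":21,"y":15,"z":0,"roll":0},{"x":21,"y":15,"z":0,"roll":0},{"x":20,"y":15,"z":0,"roll":0},{"x":20,"y":14,"z":0,"roll":0},{"x":0,"y":0,"z":0,"roll":0},{"x":0,"y":0,"z":0,"roll":0}]'
python3 to.py '[.635,.0485,.156]'
python3 - <<'E'
from h import *
p,d=snap('scene','s6')
cv2.imwrite('pics/c6.png',cv2.resize(p[130:370,240:440],None,fx=2.4,fy=2.4,interpolation=2)[:,:,::-1])
E
```

```text
clock: 11.55
position: [0.6347, 0.0484, 0.2201]
ee_rot: [-0.0, 0.954, 0.3, -0.0]
wrist_force: [-1.4, 0.4, 0.2]
opening: -0.0
11.55 pos [0.6347 0.0484 0.2201] q [-0.05  0.47  0.18  1.29  0.    2.48] F [-1.36  0.44  0.17] op -9.445458797997993e-05
tool shift mm [ 0.3  0.1 64.1]
```

View pics/c6.png

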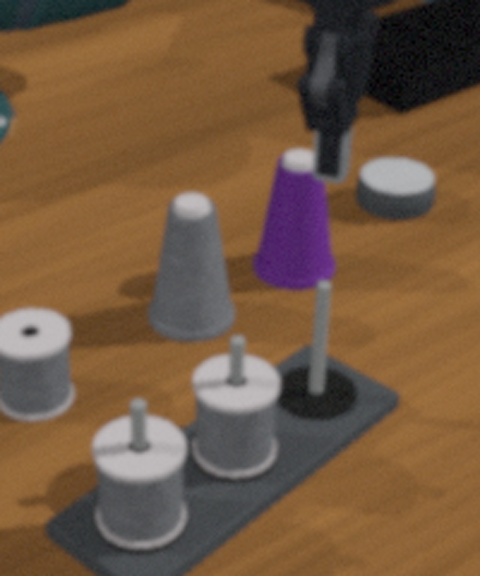

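The shut fingers at (332,178) are in line above the bare pin tip at (323,285), along the pin's perspective lean. I'll lower and hold.

```bash
python3 -m pendant '[{"x":0,"y":0,"z":20,"roll":0},{"x":0,"y":0,"z":20,"roll":0},{"x":0,"y":0,"z":14,"roll":0},{"x":0,"y":0,"z":9,"roll":0},{"x":0,"y":0,"z":0,"roll":0},{"x":0,"y":0,"z":0,"roll":0},{"x":0,"y":0,"z":0,"roll":0},{"x":0,"y":0,"z":0,"roll":0},{"x":0,"y":0,"z":0,"roll":0},{"x":0,"y":0,"z":0,"roll":0},{"x":0,"y":0,"z":0,"roll":0},{"x":0,"y":0,"z":0,"roll":0}]'
python3 -m pendant '[{"x":0,"y":0,"z":0,"roll":0},{"x":0,"y":0,"z":0,"roll":0},{"x":0,"y":0,"z":0,"roll":0},{"x":0,"y":0,"z":0,"roll":0},{"x":0,"y":0,"z":0,"roll":0},{"x":0,"y":0,"z":0,"roll":0},{"x":0,"y":0,"z":0,"roll":0},{"x":0,"y":0,"z":0,"roll":0},{"x":0,"y":0,"z":0,"roll":0},{"x":0,"y":0,"z":0,"roll":0},{"x":0,"y":0,"z":0,"roll":0},{"x":0,"y":0,"z":0,"roll":0}]'
python3 - <<'E'
from h import *
p,d=snap('scene','s7')
cv2.imwrite('pics/c7.png',cv2.resize(p[130:370,240:440],None,fx=2.4,fy=2.4,interpolation=2)[:,:,::-1])
a=np.load('pics/scene1.npz')['p'].astype(int)
P=pts('scene',d)
for n,(u0,v0,u1,v1) in dict(cone=(302,208,338,270),reel=(235,258,272,304),ra=(278,294,320,358),tin=(388,194,422,222),bell=(105,298,148,332)).items():
    print(n,'mean abs diff to start',abs(p[v0:v1,u0:u1]-a[v0:v1,u0:u1]).mean().round(1))
E
```

```text
clock: 13.1
position: [0.6353, 0.0484, 0.1572]
ee_rot: [-0.0, 0.954, 0.3, -0.0]
wrist_force: [-0.3, -0.1, -0.2]
opening: -0.002
clock: 14.6
position: [0.6353, 0.0484, 0.1573]
ee_rot: [-0.0, 0.954, 0.3, 0.0]
wrist_force: [-0.2, -0.7, 0.2]
opening: -0.004
cone mean abs diff to start 3.6
reel mean abs diff to start 5.5
ra mean abs diff to start 3.6
tin mean abs diff to start 8.0
bell mean abs diff to start 9.1
```

View pics/c7.png

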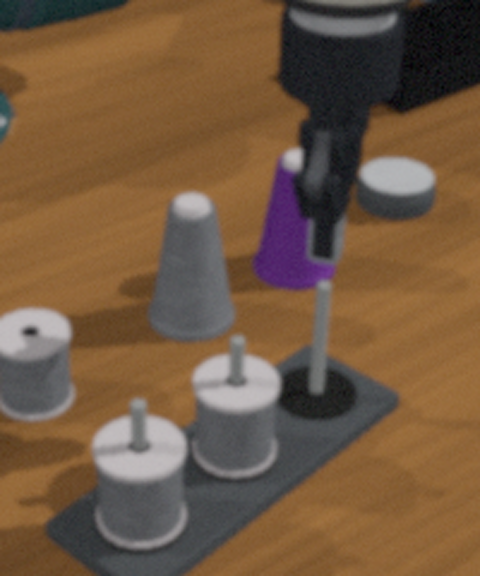

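The fingertips at (323,258) are just above the bare pin tip at (323,285), with a clear gap. Everything stands where it did, so I'm handing in.

```bash
python3 -c "from bench import hand_in; print(hand_in())"
```

```text
the job is handed in; nothing more can be done
None
```

I pressed the bell, pointed at the grey cone, then at the bare pin, and handed in still pointing there. `hand_in` gave no verdict; the clock read about 14.7 s of the 54 s allowed.

- **Bell:** the force reached 14.7 N, well past the roughly 5 N needed to push it right down. I read no joint travel directly. After I lifted off, the cap measured 23.1 mm high, the same as before the press.
- **Cone:** the grasp point hung about 41 mm above the tip and about 1 mm off its middle, with fingertips about 2 cm above, for about 2.5 s.
- **Bare pin:** the grasp point hung about 41 mm above the tip, within about 1 mm of its measured position, for about 2.5 s up to hand-in.
- **Nothing disturbed:** the wrist force stayed at noise level (under 2 N) apart from the bell press. The last picture shows the cone, the reels, the tin and the stand where they began. The picture differences from the start were small for the cone and reels, and slightly larger for the tin and bell. I put that down to shadows and did not look into it further.

The two camera views agreed to within about 5 mm on the cone top and bell, and about 3 mm on the pin tip. No check failed. My first move command was refused for its format, and the arm did not move.

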